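# Open the ratchet rack for a third receipt roll

### The arm

A 6-joint arm with a two-finger parallel gripper is mounted at the origin on a cart in front of the work surface, level with it; the furniture and walls round the work are solid. World frame = base frame: x ahead of the robot, y to its left, z up, the work surface at z = 0. Lengths are in mm, angles in degrees, forces in N, time in s.
With the tool pointing down it reaches from about 350 to 850 mm from the base axis. Payload 8.1 kg.
Tool frame: the origin (TCP) lies between the finger pads; the fingertips stand 8 mm ahead of it and the grasp point (between the pads) lies 11 mm behind it (r.tip_extent is the distance from the TCP to the fingertips, in mm); z points along the fingers, y is the direction in which the jaws open and shut (so a half turn about z gives the same grasp; the last joint's range is limited). The gripper opens to 85 mm and grips with 20 to 120 N. Pads are 22 mm wide; open, the fingers measure 114 mm over their backs; the gripper's body (76 mm by 85 mm) begins 54 mm behind the grasp point. The pads swing forward as they close: fully open they stand 13 mm farther back than shut.
Start: joints at [-70.096, 7.471, 85.268, -0, 87.261, -4.893], TCP at [251.668, -544.673, 239.292] pointing down, gripper open.
Joint ranges: [-169.43, 169.43], [-51.17, 129.36], [1.28, 143.12], [-76.62, 256.62], [0, 156.53], [-152.29, 152.29]. Speed limits (degrees/s): [136.94, 136.94, 159.86, 180, 180, 180].

### API

Orientations are given as [roll, pitch, yaw] about the fixed x, y, z axes, in that order (R = Rz(yaw) Ry(pitch) Rx(roll)).
In Python, from bench import sensors, viewer, hand_in, r gives the robot as it stands. The module is installed in compiled form; this text tells all that it offers.
- The arm moves only by the tool move_arm, never from a script. Its argument "rows" is a list that holds one entry, the list of rows, each a list of 6 numbers: the shift along the tool's x, y, z in m, then the turn, a rotation vector about the tool's x, y, z in degrees. In form: [[[tx, ty, tz, rx, ry, rz], ...]]. A call has 1 to 20 rows; each row is the pose to reach, as a shift and turn from the pose commanded when the call began, along the tool's axes at that moment; what a row does not reach only later rows make up. A row lasts 1/10 s, in which the tool goes at most 50 mm and 8.59 degrees, less where a joint would pass 70% of its speed; a pose out of reach is approached as far as the arm can. A call with a gripper value outside its range is refused whole. "grip" is the opening, from 0 (shut) to 1 (fully open), set as the call begins (left out, the last holds). The fingers move at their own pace and stop on an object; "newtons" is the grip in N (left out, the last holds). Time passes only in rows, so rows that repeat a pose let the fingers close. It gives the time, the measured TCP pose, the force and the opening at its end, in the units of the state.
- sensors.sense(): the state, without advancing time (a new reading comes with each control period).
- viewer.snapshot(name): name is "scene" or "side" or "wrist"; returns a dict with "color" (420x560x3 uint8, red, green, blue), "camera_matrix" (3x3 intrinsics, pixels), "R" (3x3) and "t" (3): a world point X has camera coordinates R X + t. Camera axes: x right, y down, z forward; pixel columns grow to the right and rows downward; lengths in mm; the calibration is good to about 2 mm. A picture is of the moment at which its call begins. There is no depth.
- hand_in(): hands the job in, once; it reports no verdict.
The state is a dict: "time": time; "joint_pos": joint angles; "qd": joint speeds; "joint_efforts": joint torques, N m; "tool_pos": TCP position; "tcp_rot": TCP orientation; "ft_force": force on the tool from outside, world axes, zero at the start; "wrist_torque": the same for the moment, N m; "finger_gap": finger opening in mm.
Only numpy, scipy, OpenCV 4.12 (cv2) and the standard library are available. Lean on these libraries where they do the work, as an engineer would, in place of code of your own. Each camera call takes 0.05 s, during which the arm holds its last target.

### The job

Make room for a third receipt roll in the ratchet rack: press down the blue release pad on the sliding jaw and, keeping it down, push the jaw back along its bar, away from the rolls, until it is fully open against its end stop; then let go and move clear. Only press and push with the fingertips; leave the rolls and everything else on the counter standing where they are.

Things in the scene. Friction and masses are not known exactly. Their poses are not given: they have to be found in the camera images.
- rack: Rack fixed to the counter: grey base 130 x 342 x 4 mm, white fixed end plate at its -y end, aluminium bar along y at x = +45 mm. Origin on the counter (z = 0) near the middle of the base; +y is the direction in which the jaw opens, z up. Yawed up to 0.45 rad either way. Two receipt rolls stand on it between end plate and jaw, centres at x = -24 mm, tops 61 mm above the counter
- jaw (a joint): Position of the sliding jaw along the bar, m: 0 = narrowest, 0.095 = fully open at the end stop; grows to the rack's +y. Starts at 0.005 to 0.04. One-way ratchet: with the pad up the jaw opens no more than about 8 mm (play to the next tooth); with the pad 6 mm or more down it slides with 2 to 5 N and stays where it is left
- release (a joint): How far the blue release pad is pressed down, in m: 0 = up, 0.010 = fully down. Spring return: about 2.5 N to start, 5.5 N at the bottom. With the pawl on a tooth it may rest up to 4 mm down. Moves with the jaw; while a finger presses it, friction drags the jaw along with the finger, so lift straight up when letting go
- pad_top (a point): Centre of the flat top of the blue release pad (40 mm across the bar, 44 mm along it); 58 mm above the counter when up, 48 mm fully down; rides on the jaw. The space over it is open at both sides across the bar; along the bar the white jaw plate (top 68 mm above the counter) stands 33 mm from the pad's centre on the roll side, the thumb plate 33 mm on the opening side
- thumb_face (a point): Point on the face of the grey thumb plate that looks over the pad to the rolls, 74 mm above the counter; the plate is 50 mm wide across the bar, 10 mm thick, its top 84 mm above the counter. Pushing this face to the rack's +y opens the jaw; it moves with the jaw
- roll_a: White receipt roll 60 mm in diameter, 57 mm high, standing in the rack next to the fixed end plate; loose; origin at the centre of its underside
- roll_b: White receipt roll 60 mm in diameter, 57 mm high, standing in the rack next to the jaw; loose; origin at the centre of its underside
- roll_c: The third receipt roll, 60 mm in diameter, 57 mm high, standing loose on the counter to the right; stays there; origin at the centre of its underside
- rubber_stamp: Rubber stamp with black knob handle and wooden block, 26 x 40 x 67 mm, standing loose to the left; origin at the centre of its underside
- thread_spool: White thread spool, 29 mm in diameter, 47 mm high, standing loose to the left; origin at the centre of its underside
Mind the look-alikes: they are no part of the job. Leave any yellow look-alike of the roll_c alone. Of the things that look like the rubber_stamp, take the one that is farthest from the robot's base at the start.

How it is judged:
By the outcome, as a careful person would: the job done as asked, in the order asked, and still so for the second after the job is handed in, with the robot touching nothing.
It also fails if it takes over 32 s, if anything falls off the work surface, if the arm or the gripper's body presses on something with over 40 N, if the wrist force passes 120 N, or if a joint passes its speed limit or range.

## Working session

There is one attempt and no reset: what is moved stays moved. The work goes in short steps, Python scripts to look and compute and a tool call to move; the robot and the scene stay as the last step left them, time stands still between calls to the robot, and variables do not carry over. Pictures are saved under pics/ and viewed, and the job is handed in when it is done.

Besides the shell and the picture viewer there is one more tool, called after "Emit:" as name(argument=value, ...) on one line, values as JSON. move_arm: Moves the arm, as the interface text tells. Its arguments: {"type":"object","properties":{"rows":{"type":"array","items":{"type":"array","items":{"type":"array","items":{"type":"number"}}}},"grip":{"type":"number"},"newtons":{"type":"number"}},"required":["rows"]}

```bash
mkdir -p pics
python3 - <<'E'
from bench import sensors, viewer, r
import cv2,pickle
s=sensors.sense()
print({k:s[k] for k in ('time','tool_pos','tcp_rot','ft_force','finger_gap')}, r.tip_extent)
for n in ('scene','side','wrist'):
    d=viewer.snapshot(n); pickle.dump(d,open(f'{n}0.pkl','wb'))
    cv2.imwrite(f'pics/{n}0.png',d['color'][:,:,::-1])
E
```

```text
{'time': 0.0, 'tool_pos': array([ 251.49901345, -544.16365916,  238.24903089]), 'tcp_rot': array([-1.79894809e+02, -9.21728878e-03,  2.47999200e+01]), 'ft_force': array([ 0.06433248, -0.05313859, -0.57071414]), 'finger_gap': 85.24407676765921} 8.0
```

View pics/scene0.png

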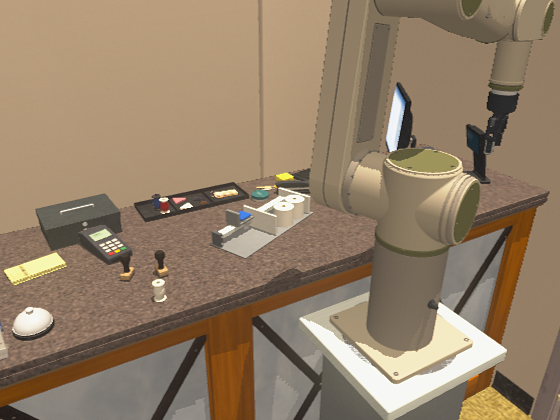

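View pics/side0.png

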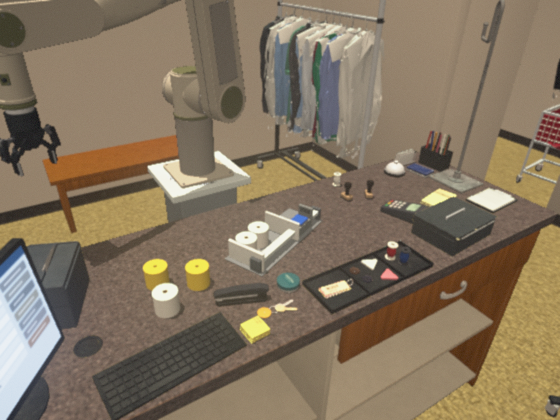

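View pics/wrist0.png

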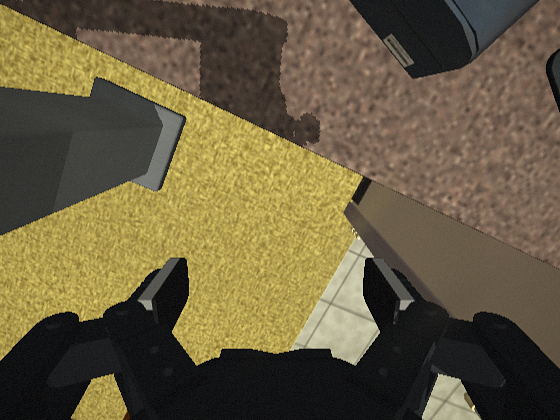

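Scene view: the rack is at about (265,225), with the blue pad near (243,215). Side view: the rack is at (275,238), with the pad at (300,219). There is only one rack. The look-alikes are the two dark stamps at side (347,190) and (369,188), and the yellow rolls at (155,275) and (198,275). The white roll_c is at (166,300). Next I'll crop in close.

Run:
```python
import pickle,cv2,numpy as np
a=pickle.load(open('scene0.pkl','rb'))['color'][180:260,205:320,::-1]
b=pickle.load(open('side0.pkl','rb'))['color'][195:280,220:330,::-1]
a=cv2.resize(a,None,fx=6,fy=6,interpolation=cv2.INTER_CUBIC)
b=cv2.resize(b,None,fx=6,fy=6,interpolation=cv2.INTER_CUBIC)
cv2.imwrite('pics/ca.png',a);cv2.imwrite('pics/cb.png',b)
```

```text
(no output)
```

View pics/ca.png

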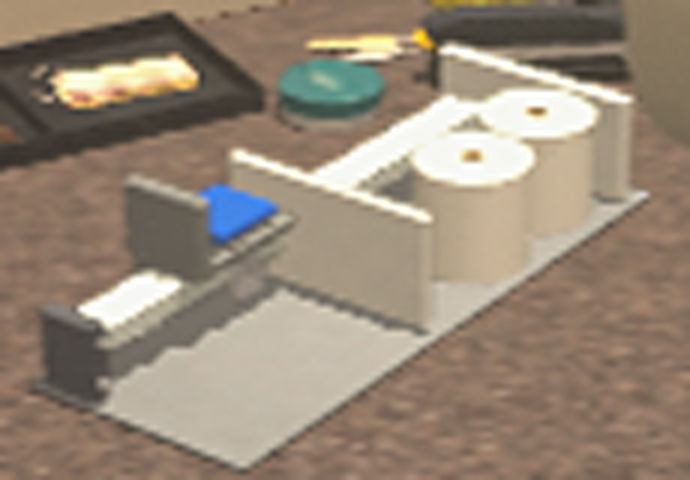

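View pics/cb.png

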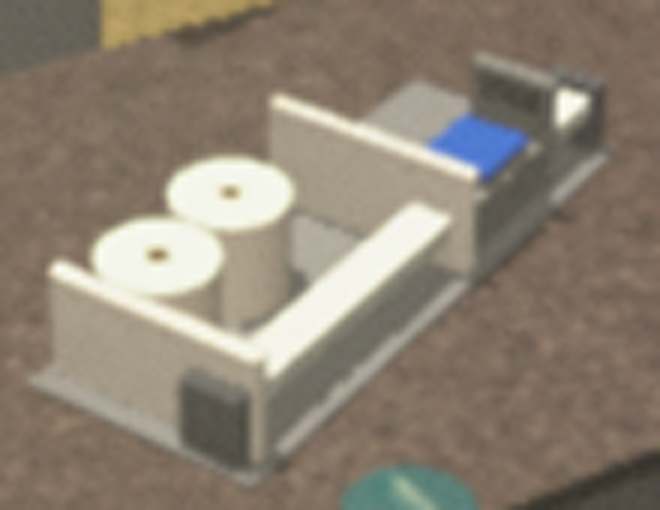

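```bash
cat > h.py <<'E'
import pickle,numpy as np
def ray(d,u,v,z):
    K,R,t=[np.array(d[k],float) for k in('camera_matrix','R','t')]
    c=-R.T@t; w=R.T@np.linalg.inv(K)@np.array([u,v,1.]); return c+w*(z-c[2])/w[2]
def proj(d,X):
    K,R,t=[np.array(d[k],float) for k in('camera_matrix','R','t')]
    p=K@(R@np.array(X,float)+t); return p[:2]/p[2]
E
python3 - <<'E'
from h import *
S=pickle.load(open('scene0.pkl','rb'));D=pickle.load(open('side0.pkl','rb'))
a=lambda x,y:(205+x/6-.4,180+y/6-.4); b=lambda x,y:(220+x/6-.4,195+y/6-.4)
P=lambda n,q:print(n,q.round(1)[:2])
A=ray(S,*a(243,467),4);B=ray(S,*a(35,388),4);C=ray(S,*a(648,195),4)
P('S near(+y,-x?)',A);P('S left',B);P('S right',C);print(np.linalg.norm(A-B),np.linalg.norm(A-C))
E_=ray(D,*b(30,380),4);F=ray(D,*b(258,483),4);G=ray(D,*b(605,155),4)
P('D -x-y',E_);P('D +x-y',F);P('D +x+y',G);print(np.linalg.norm(E_-F),np.linalg.norm(F-G))
P('rollb S',ray(S,*a(472,156),61));P('rolla S',ray(S,*a(537,111),61))
P('rollb D',ray(D,*b(230,191),61));P('rolla D',ray(D,*b(157,255),61))
import cv2
for n,d in(('S',S),('D',D)):
    h=cv2.cvtColor(d['color'],cv2.COLOR_RGB2HSV);m=cv2.inRange(h,(100,150,120),(125,255,255))
    k,l,st,ce=cv2.connectedComponentsWithStats(m)
    for i in range(1,k):
        if st[i,4]>15:print(n,st[i],ce[i],ray(d,*ce[i],57).round(1))
# jaw plate top edge z=68, thumb top z=84
for x,y in((232,153),(432,215)):P('S jawplate',ray(S,*a(x,y),68))
for x,y in((275,100),(475,177)):P('D jawplate',ray(D,*b(x,y),68))
for x,y in((128,180),(207,203)):P('S thumb',ray(S,*a(x,y),84))
for x,y in((477,57),(552,80)):P('D thumb',ray(D,*b(x,y),84))
E
```

```text
S near(+y,-x?) [428.9 153.5]
S left [539.7 207.6]
S right [ 567.6 -156. ]
123.33767578569423 339.2215023963642
D -x-y [ 567.6 -156.2]
D +x-y [ 686.4 -100.9]
D +x+y [546.1 199. ]
131.06599679239616 331.1372993951882
rollb S [553.5 -38.3]
rolla S [583.3 -95. ]
rollb D [549.5 -36.9]
rolla D [579.5 -93.4]
S [239 211  12   9  62] [243.46774194 214.72580645] [565.   89.9  57. ]
D [294 215  13   8  56] [299.64285714 218.32142857] [569.2  97.8  57. ]
S jawplate [602.8  71.6]
S jawplate [494.6  18.5]
D jawplate [497.2  19.5]
D jawplate [607.9  67.3]
S thumb [570.5 142.1]
S thumb [530.  119.9]
D thumb [535.2 117.6]
D thumb [573.2 137.6]
```

Run:
```python
from h import *
D=pickle.load(open('side0.pkl','rb'));S=pickle.load(open('scene0.pkl','rb'))
for p in((83,300),(70,328),(38,345),(88,345)):print(p,ray(D,*p,0).round(0))
print('stand',ray(S,480,182,0).round(0))
# checks
import numpy as np
o=np.array([552,23.4]);th=np.radians(24.5);ux=np.array([np.cos(th),np.sin(th)]);uy=np.array([-ux[1],ux[0]])
for n,x,y,z in(('pad',45,57,58),('face',45,90,84),('jawp',7.4,22,68),('rb',-24,-55,61),('ra',-24,-119,61),('corner',65,171,4),('corner2',-65,171,4),('c3',-65,-171,4)):
    X=[*(o+x*ux+y*uy),z];print(n,np.round(X,1),proj(S,X).round(1),proj(D,X).round(1))
W=pickle.load(open('wrist0.pkl','rb'));R=np.array(W['R']);t=np.array(W['t']);print('cam',(-R.T@t).round(1),R.round(2))
```

```text
(83, 300) [ 539. -531.    0.]
(70, 328) [ 619. -574.    0.]
(38, 345) [ 636. -643.   -0.]
(88, 345) [ 692. -549.    0.]
stand [ 478. -835.    0.]
pad [569.3  93.9  58. ] [241.6 214.1] [298.6 218.4]
face [555.6 124.   84. ] [233.9 210.2] [304.6 206.5]
jawp [549.6  46.5  68. ] [259.  210.1] [282.1 216.8]
rb [553.  -36.6  61. ] [282.9 205.8] [258.6 227. ]
ra [579.5 -94.8  61. ] [294.7 198.6] [245.3 237.3]
corner [540.2 206.    4. ] [210.9 244. ] [321. 219.]
corner2 [421.9 152.    4. ] [246.8 258.5] [287.4 207.2]
c3 [ 563.8 -159.2    4. ] [314.1 212.4] [223.1 257.6]
cam [ 317.9 -514.1  373.1] [[ 0.42 -0.91 -0.  ]
 [-0.87 -0.4   0.29]
 [-0.26 -0.12 -0.96]]
```

Emit:
move_arm(rows=[[[0.554,-0.448,0.02,0,0,-89.7],[0.554,-0.448,0.02,0,0,-89.7],[0.554,-0.448,0.02,0,0,-89.7],[0.554,-0.448,0.02,0,0,-89.7],[0.554,-0.448,0.02,0,0,-89.7],[0.554,-0.448,0.02,0,0,-89.7],[0.554,-0.448,0.02,0,0,-89.7],[0.554,-0.448,0.02,0,0,-89.7],[0.554,-0.448,0.02,0,0,-89.7],[0.554,-0.448,0.02,0,0,-89.7],[0.554,-0.448,0.02,0,0,-89.7],[0.554,-0.448,0.02,0,0,-89.7],[0.554,-0.448,0.02,0,0,-89.7],[0.554,-0.448,0.02,0,0,-89.7],[0.554,-0.448,0.02,0,0,-89.7],[0.554,-0.448,0.02,0,0,-89.7],[0.554,-0.448,0.02,0,0,-89.7],[0.554,-0.448,0.02,0,0,-89.7],[0.554,-0.448,0.02,0,0,-89.7],[0.554,-0.448,0.02,0,0,-89.7]]], grip=0)

```text
time: 2.15
tool_pos: [566.6, 93.3, 219.6]
tcp_rot: [180.0, 0.0, 114.4]
ft_force: [0.5, -0.3, -0.4]
finger_gap: 0.0
```

Run:
```python
from bench import sensors, viewer
import cv2,pickle
s=sensors.sense()
for k in ('time','tool_pos','tcp_rot','ft_force','finger_gap'):print(k,s[k])
for n in ['wrist']:
    d=viewer.snapshot(n); pickle.dump(d,open(f'{n}1.pkl','wb'))
    cv2.imwrite(f'pics/{n}1.png',d['color'][:,:,::-1])
```

```text
time 2.15
tool_pos [566.59947682  93.26856949 219.57556791]
tcp_rot [1.79980423e+02 1.16034184e-02 1.14404777e+02]
ft_force [ 0.5036708  -0.32350506 -0.37040833]
finger_gap 0.014997199523914668
```

View pics/wrist1.png

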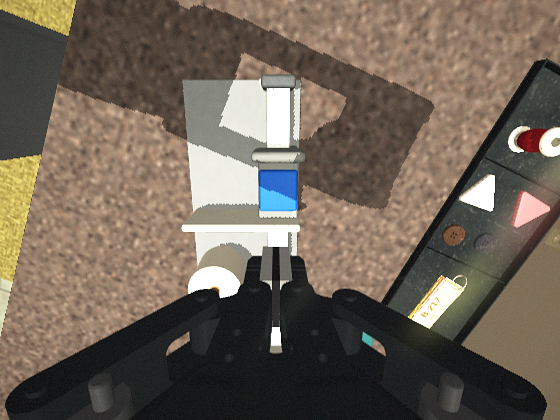

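The wrist view shows the pad at columns 259–298 and rows 170–210. The thumb plate is above it at row 155, the end stop at row 82, and the jaw plate at row 228. The rack is nearly aligned with the tool.

Run:
```python
from h import *
import cv2
d=pickle.load(open('wrist1.pkl','rb'))
im=d['color'];h=cv2.cvtColor(im,cv2.COLOR_RGB2HSV);m=cv2.inRange(h,(100,120,80),(125,255,255))
c=max(cv2.findContours(m,0,2)[0],key=cv2.contourArea)
print(cv2.boundingRect(c),cv2.contourArea(c)); bx=cv2.boxPoints(cv2.minAreaRect(c));
X=np.array([ray(d,*p,57) for p in c[:,0]])[:,:2].astype(np.float32)
r=cv2.minAreaRect(X);print('pad minrect',r)
for p in((184,81),(300,80)):print('far corners',ray(d,*p,4).round(1))
for p in((254,152),(303,152)):print('thumb far-top',ray(d,*p,84).round(1))
for p in((252,160),(304,160)):print('thumb near-top',ray(d,*p,84).round(1))
for p in((182,228),(299,228)):print('jaw plate',ray(d,*p,68).round(1))
for p in((264,80),(295,80)):print('stop',ray(d,*p,60).round(1))
cv2.imwrite('pics/w1c.png',cv2.resize(im[60:300,170:320,::-1],None,fx=2.5,fy=2.5,interpolation=cv2.INTER_CUBIC))
```

```text
(259, 170, 39, 41) 1492.5
pad minrect ((567.9466552734375, 95.83391571044922), (39.1915397644043, 42.08408737182617), 24.450681686401367)
far corners [429.4 153.5   4. ]
far corners [544.2 206.8   4. ]
thumb far-top [530.9 124.9  84. ]
thumb far-top [571.  143.2  84. ]
thumb near-top [532.1 117.6  84. ]
thumb near-top [574.9 137.1  84. ]
jaw plate [493.8  21.5  68. ]
jaw plate [603.   71.2  68. ]
stop [513.  185.6  60. ]
stop [538.8 197.3  60. ]
```

View pics/w1c.png

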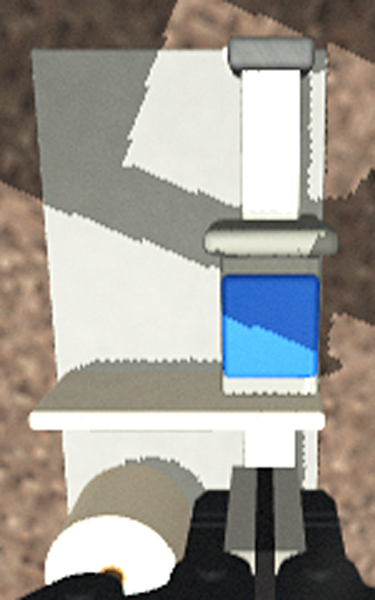

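Emit:
move_arm(rows=[[[0.014,0.002,0.03,0,0,0],[0.014,0.002,0.07,0,0,0],[0.014,0.002,0.11,0,0,0],[0.014,0.002,0.135,0,0,0],[0.014,0.002,0.141,0,0,0],[0.014,0.002,0.141,0,0,0],[0.014,0.002,0.141,0,0,0]]])

```text
time: 2.9
tool_pos: [564.1, 107.9, 80.3]
tcp_rot: [179.8, 0.1, 114.5]
ft_force: [0.1, 0.3, 0.1]
finger_gap: 0.1
```

Run:
```python
from bench import sensors, viewer
import cv2,pickle
s=sensors.sense()
for k in ('time','tool_pos','tcp_rot','ft_force','finger_gap'):print(k,s[k])
d=viewer.snapshot('wrist'); pickle.dump(d,open('wrist2.pkl','wb'))
cv2.imwrite('pics/wrist2.png',d['color'][:,:,::-1])
d=viewer.snapshot('side'); pickle.dump(d,open('side2.pkl','wb'))
cv2.imwrite('pics/side2.png',cv2.resize(d['color'][170:280,220:350,::-1],None,fx=5,fy=5,interpolation=cv2.INTER_CUBIC))
```

```text
time 2.9
tool_pos [564.0707748  107.90892352  80.31140626]
tcp_rot [1.79849009e+02 5.02166969e-02 1.14483613e+02]
ft_force [0.09336372 0.26147707 0.09905044]
finger_gap 0.13389631771431687
```

View pics/wrist2.png

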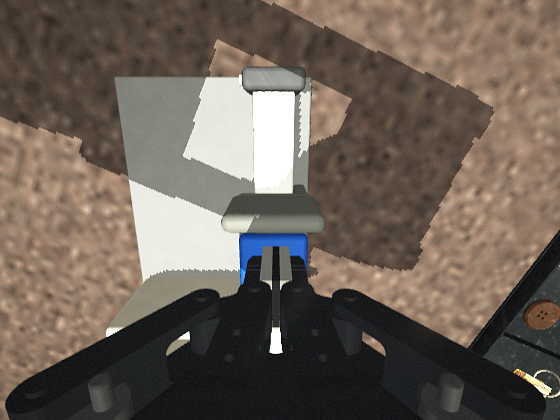

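View pics/side2.png

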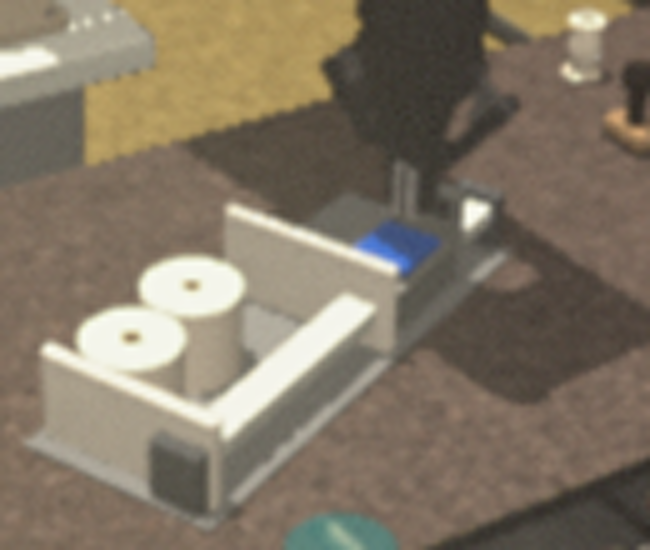

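The wrist view shows the fingertips at (276,250), centred across the pad, which spans columns 240–307. There is clear space to the thumb plate at row 232. Pressing down now.

Emit:
move_arm(rows=[[[0,0,0.006,0,0,0],[0,0,0.01,0,0,0],[0,0,0.013,0,0,0],[0,0,0.016,0,0,0],[0,0,0.018,0,0,0],[0,0,0.018,0,0,0]]])

```text
time: 3.6
tool_pos: [562.8, 108.0, 60.2]
tcp_rot: [180.0, 0.0, 114.5]
ft_force: [-1.1, 0.2, 2.6]
finger_gap: 0.0
```

Emit:
move_arm(rows=[[[0,0,0.001,0,0,0],[0,0,0.002,0,0,0],[0,0,0.003,0,0,0],[0,0,0.003,0,0,0],[0,0,0.003,0,0,0]]])

```text
time: 4.1
tool_pos: [562.8, 108.0, 57.4]
tcp_rot: [180.0, 0.0, 114.5]
ft_force: [-2.4, -0.6, 4.2]
finger_gap: 0.3
```

Emit:
move_arm(rows=[[[0,0,0.001,0,0,0],[0,0,0.002,0,0,0],[0,0,0.002,0,0,0],[0,0,0.002,0,0,0]]])

```text
time: 4.5
tool_pos: [562.9, 108.0, 55.8]
tcp_rot: [180.0, 0.0, 114.5]
ft_force: [-2.9, -0.2, 9.2]
finger_gap: -0.7
```

The force rises to 9 N, so the pad is at the bottom. Now I push along the rack's +y while holding it down.

Emit:
move_arm(rows=[[[0.002,0,0,0,0,0],[0.004,0,0,0,0,0],[0.006,0,0,0,0,0],[0.008,0,0,0,0,0],[0.01,0,0,0,0,0],[0.012,0,0,0,0,0],[0.014,0,0,0,0,0],[0.016,0,0,0,0,0],[0.018,0,0,0,0,0],[0.02,0,0,0,0,0]]])

```text
time: 5.5
tool_pos: [554.9, 125.6, 55.8]
tcp_rot: [180.0, 0.1, 114.5]
ft_force: [-3.0, -3.3, 7.9]
finger_gap: -0.0
```

Run:
```python
from bench import sensors, viewer
import cv2,pickle
d=viewer.snapshot('wrist'); pickle.dump(d,open('wrist3.pkl','wb'))
cv2.imwrite('pics/wrist3.png',d['color'][:,:,::-1])
```

```text
(no output)
```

View pics/wrist3.png

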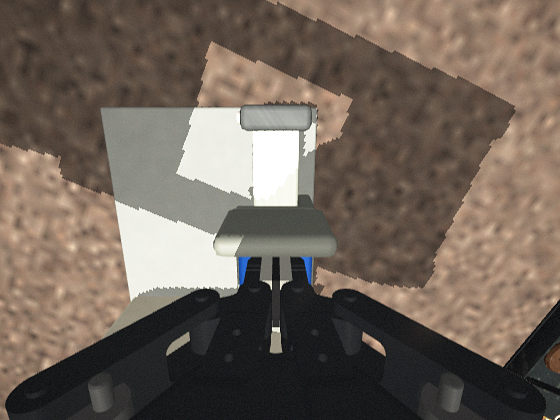

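The thumb plate (row 245) is now against the fingers and the pad is still down, at about 8 N. I'll keep pushing.

Emit:
move_arm(rows=[[[0.002,0,0,0,0,0],[0.004,0,0,0,0,0],[0.006,0,0,0,0,0],[0.008,0,0,0,0,0],[0.01,0,0,0,0,0],[0.012,0,0,0,0,0],[0.014,0,0,0,0,0],[0.016,0,0,0,0,0],[0.018,0,0,0,0,0],[0.02,0,0,0,0,0],[0.022,0,0,0,0,0],[0.024,0,0,0,0,0],[0.026,0,0,0,0,0],[0.028,0,0,0,0,0],[0.03,0,0,0,0,0]]])

```text
time: 7.05
tool_pos: [542.5, 153.0, 55.8]
tcp_rot: [180.0, 0.1, 114.5]
ft_force: [-1.3, -2.9, 6.4]
finger_gap: -0.1
```

Run:
```python
from bench import sensors, viewer
import cv2,pickle
d=viewer.snapshot('wrist'); pickle.dump(d,open('wrist4.pkl','wb'))
cv2.imwrite('pics/wrist4.png',d['color'][:,:,::-1])
```

```text
(no output)
```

View pics/wrist4.png

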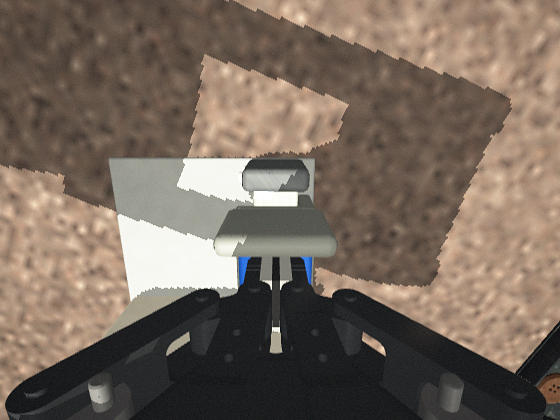

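The jaw is moving with the fingers. The end stop's near edge (row 190) is now close to the thumb plate's back (row 207). Continuing, pressed slightly deeper.

Emit:
move_arm(rows=[[[0.002,0,0.0005,0,0,0],[0.004,0,0.0005,0,0,0],[0.006,0,0.0005,0,0,0],[0.008,0,0.0005,0,0,0],[0.01,0,0.0005,0,0,0],[0.012,0,0.0005,0,0,0]]])

```text
time: 7.7
tool_pos: [538.4, 163.5, 55.8]
tcp_rot: [179.9, 0.1, 114.5]
ft_force: [1.5, -4.9, 7.2]
finger_gap: -0.2
```

Emit:
move_arm(rows=[[[0.0015,0,0,0,0,0],[0.003,0,0,0,0,0],[0.0045,0,0,0,0,0],[0.006,0,0,0,0,0]]])

```text
time: 8.1
tool_pos: [536.5, 168.1, 55.8]
tcp_rot: [179.9, 0.2, 114.5]
ft_force: [5.6, -13.9, 4.8]
finger_gap: -0.0
```

Emit:
move_arm(rows=[[[0.001,0,0.0005,0,0,0],[0.002,0,0.0005,0,0,0],[0.002,0,0.0005,0,0,0]]])

```text
time: 8.4
tool_pos: [536.5, 168.1, 55.8]
tcp_rot: [179.8, 0.4, 114.4]
ft_force: [6.0, -19.1, 8.1]
finger_gap: -0.2
```

Run:
```python
from bench import sensors, viewer
import cv2,pickle
s=sensors.sense();print(s['tool_pos'],s['ft_force'])
d=viewer.snapshot('wrist'); pickle.dump(d,open('wrist5.pkl','wb'))
cv2.imwrite('pics/wrist5.png',d['color'][:,:,::-1])
```

```text
[536.53893201 168.1499353   55.75189716] [  6.04091939 -19.14022669   8.1001361 ]
```

View pics/wrist5.png

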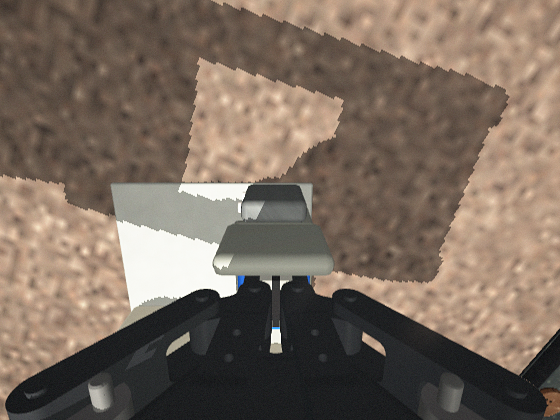

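The thumb plate is now against the end stop at row 222. The tool has stopped advancing and the push force has risen to 20 N. I'll ease the push partway, keeping a light push on the stop, and lift straight up.

Emit:
move_arm(rows=[[[-0.001,0,0,0,0,0],[-0.002,0,0,0,0,0],[-0.003,0,0,0,0,0],[-0.003,0,0,0,0,0]]])

```text
time: 8.85
tool_pos: [536.7, 168.1, 55.6]
tcp_rot: [179.8, 0.1, 114.5]
ft_force: [1.1, -4.1, 10.5]
finger_gap: -0.1
```

Emit:
move_arm(rows=[[[-0.003,0,-0.004,0,0,0],[-0.003,0,-0.01,0,0,0],[-0.003,0,-0.018,0,0,0],[-0.003,0,-0.03,0,0,0],[-0.003,0,-0.05,0,0,0],[-0.003,0,-0.08,0,0,0],[-0.003,0,-0.12,0,0,0],[-0.003,0,-0.16,0,0,0],[-0.003,0,-0.17,0,0,0],[-0.003,0,-0.17,0,0,0]]])

```text
time: 9.85
tool_pos: [537.4, 166.6, 227.4]
tcp_rot: [179.7, 0.1, 114.5]
ft_force: [-0.3, -0.7, -0.0]
finger_gap: -0.2
```

Run:
```python
from bench import sensors, viewer
import cv2,pickle
s=sensors.sense();print(s['time'],s['tool_pos'],s['ft_force'])
for n in('wrist','side','scene'):
    d=viewer.snapshot(n); pickle.dump(d,open(f'{n}6.pkl','wb'))
    im=d['color'][:,:,::-1]
    if n=='side': im=cv2.resize(im[150:330,130:390],None,fx=3,fy=3,interpolation=cv2.INTER_CUBIC)
    cv2.imwrite(f'pics/{n}6.png',im)
```

```text
9.85 [537.37578785 166.61001702 227.37627889] [-0.33078762 -0.70653231 -0.04627513]
```

View pics/wrist6.png

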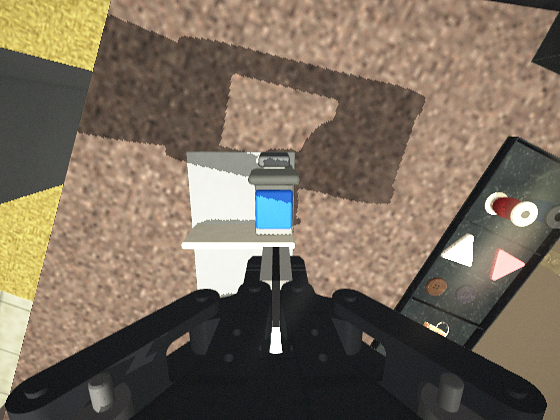

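View pics/side6.png

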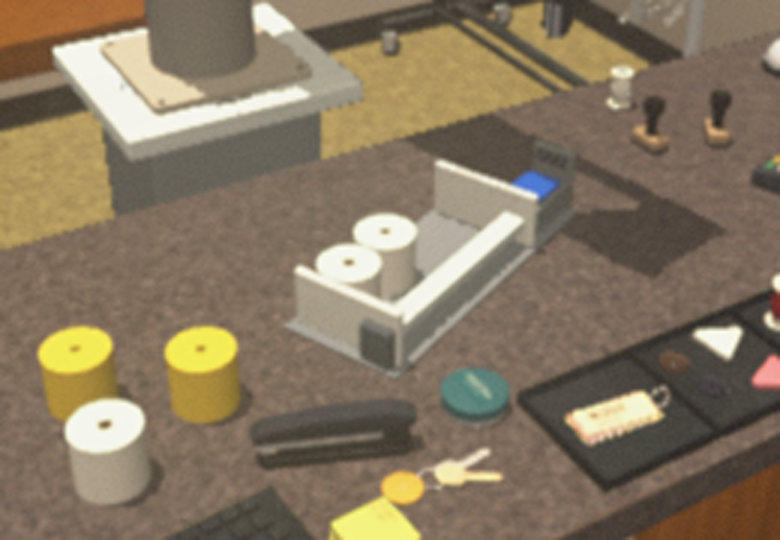

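Run:
```python
from h import *
import cv2
d=pickle.load(open('wrist6.pkl','rb'))
im=d['color'];h=cv2.cvtColor(im,cv2.COLOR_RGB2HSV);m=cv2.inRange(h,(100,120,80),(125,255,255))
c=max(cv2.findContours(m,0,2)[0],key=cv2.contourArea)
for z in(53,57):
  r=cv2.minAreaRect(np.array([ray(d,*p,z) for p in c[:,0]])[:,:2].astype(np.float32));print(z,r)
p=np.array(r[0]);u=np.array([-.414,.910]);print('travel',(p-[567.95,95.83])@u,(p-[567.95,95.83])@[.91,.414])
S0=pickle.load(open('side0.pkl','rb'))['color'].astype(int);S6=pickle.load(open('side6.pkl','rb'))['color'].astype(int)
cv2.imwrite('pics/diff6.png',np.clip(abs(S0-S6).sum(2)*2,0,255).astype(np.uint8))
cv2.imwrite('pics/w6c.png',cv2.resize(im[130:270,170:320,::-1],None,fx=4,fy=4,interpolation=cv2.INTER_CUBIC))
```

```text
53 ((545.3294067382812, 145.69427490234375), (39.933982849121094, 43.183837890625), 24.497493743896484)
57 ((544.8291015625, 146.818359375), (39.41710662841797, 42.624908447265625), 24.497459411621094)
travel 55.97145898437502 0.06916320312495827
```

View pics/w6c.png

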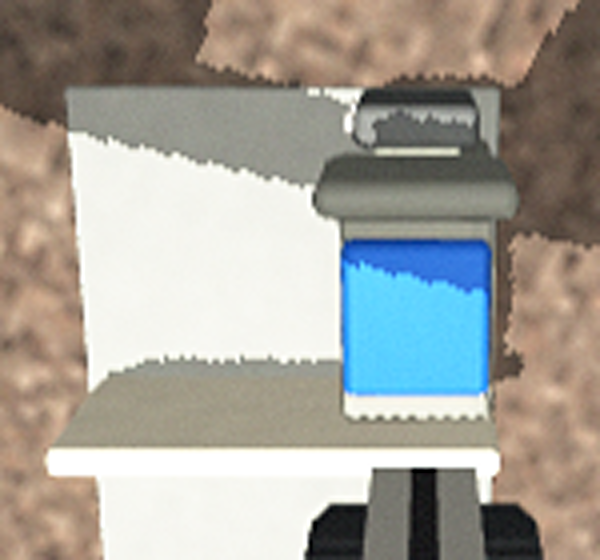

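View pics/diff6.png

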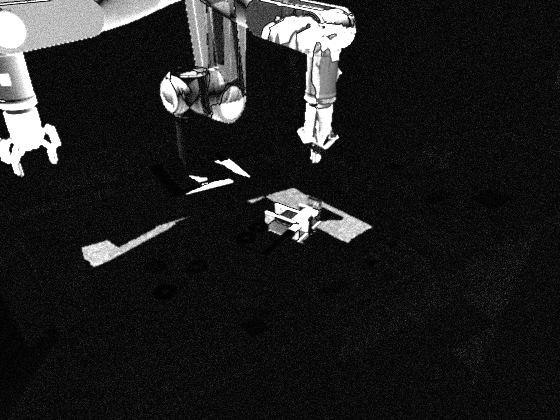

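A thin 1-pixel strip of bar shows between the thumb plate and the stop. I'll compare it with the pressed view to see whether the jaw crept back.

Run:
```python
from h import *
import cv2
d5=pickle.load(open('wrist5.pkl','rb'));d6=pickle.load(open('wrist6.pkl','rb'))
a=cv2.resize(d5['color'][170:290,200:345,::-1],None,fx=4,fy=4,interpolation=cv2.INTER_CUBIC)
b=cv2.resize(d6['color'][145:195,235:310,::-1],None,fx=8,fy=8,interpolation=cv2.INTER_CUBIC)
cv2.imwrite('pics/c5.png',a);cv2.imwrite('pics/c6.png',b)
for n,d in((5,d5),(6,d6)):
  R=np.array(d['R']);print(n,'cam',(-R.T@np.array(d['t'])).round(1))
for n in(5,6):
  d=(d5,d6)[n-5];print(n,d['color'][(180 if n==5 else 148):(280 if n==5 else 192):1,275].sum(1)//3)
```

```text
5 cam [505.8 234.9 190. ]
6 cam [506.7 232.5 362. ]
5 [ 77  82  89 122 106  54  55  57  54  55  58  60  59  58  57  60  59  58
  60  56  66  74  86  90  96 100 109 107 111 110 105 105 103 109 111 109
 107 107 104  96  93  87  85  98  91  88  86  85  86  87  87  83  83  90
  87  85  85  87  90  87  79  87  90  85  87  87  85  89  85  87  88  86
  88  94 100 106 108 119 128 132 134 148 147 150 153 155 153 158 157 151
 151 146 143 141 134  97  35  22  26  23]
6 [ 98  67  75  76  70  53  54  47  98 141 169 191 153  96 100  99  99  85
  95 195 189  70  78  79  75  77  78  90 116 128 140 142 149 143 136 127
 100 130 154 155 160 128  71  94]
```

View pics/c5.png

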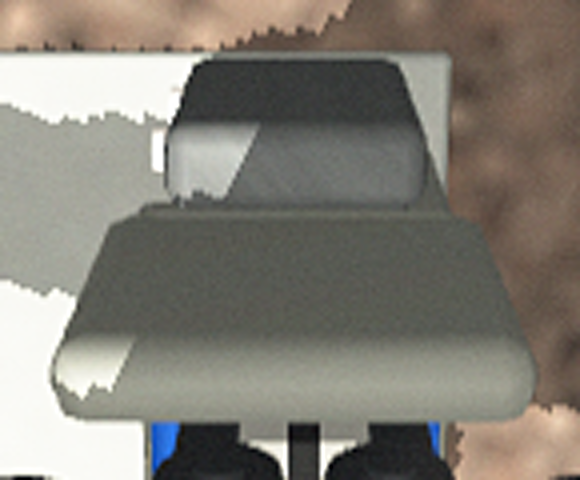

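View pics/c6.png

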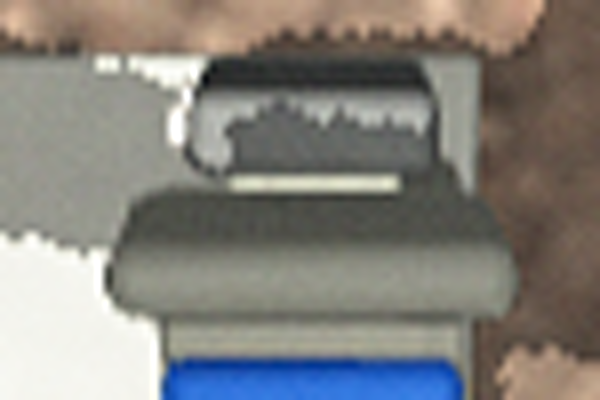

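Run:
```python
from h import *
d5=pickle.load(open('wrist5.pkl','rb'));d6=pickle.load(open('wrist6.pkl','rb'))
u=np.array([-.414,.910]);o=np.array([552,23.4])
Y=lambda d,v,z:round(float((ray(d,275,v,z)[:2]-o)@u),1)
for z in(80,82,84):print('thumb front top',z,Y(d5,274.5,z),Y(d6,184,z),' front: expect pad+33')
for z in(80,84):print('thumb back edge',z,Y(d5,253,z),Y(d6,175,z))
for z in(50,54,58,62):print('stop far/near top',z,Y(d5,200.7,z),Y(d6,156,z),Y(d5,221,z),Y(d6,166.5,z),'strip',Y(d6,166.7,z),Y(d6,168.8,z))
for v in(183.3,):print('far base edge z4',Y(d5,v,4)); 
print('base6',[Y(d6,v,4) for v in(151,152,153)])
```

```text
thumb front top 80 148.8 148.0  front: expect pad+33
thumb front top 82 149.9 148.4  front: expect pad+33
thumb front top 84 151.0 148.9  front: expect pad+33
thumb back edge 80 158.6 156.8
thumb back edge 84 160.5 157.5
stop far/near top 50 172.1 171.2 161.6 160.3 strip 160.1 157.8
stop far/near top 54 173.2 171.7 163.0 160.9 strip 160.7 158.5
stop far/near top 58 174.4 172.2 164.5 161.5 strip 161.3 159.2
stop far/near top 62 175.5 172.7 165.9 162.2 strip 162.0 159.8
far base edge z4 170.7
base6 [171.6, 170.4, 169.2]
```

The evidence agrees: after the lift the tool sits 1.7 mm behind its contact position, and a gap of about 2 mm to the stop is visible. The finger dragged the jaw back slightly as it lifted. There's plenty of time, so I'll press again, push to the stop, and lift with a slight forward bias.

Emit:
move_arm(rows=[[[-0.006,0,0.04,0,0,0],[-0.006,0,0.08,0,0,0],[-0.006,0,0.12,0,0,0],[-0.006,0,0.145,0,0,0],[-0.006,0,0.152,0,0,0],[-0.006,0,0.156,0,0,0],[-0.006,0,0.16,0,0,0],[-0.006,0,0.164,0,0,0],[-0.006,0,0.168,0,0,0],[-0.006,0,0.17,0,0,0],[-0.006,0,0.171,0,0,0],[-0.006,0,0.171,0,0,0]]])

```text
time: 11.2
tool_pos: [540.0, 161.1, 55.6]
tcp_rot: [179.8, 0.0, 114.5]
ft_force: [-5.0, -2.3, 12.4]
finger_gap: -0.0
```

Emit:
move_arm(rows=[[[0.0015,0,0,0,0,0],[0.003,0,0,0,0,0],[0.0045,0,0,0,0,0],[0.006,0,0,0,0,0],[0.0075,0,0,0,0,0],[0.009,0,0,0,0,0],[0.01,0,0,0,0,0],[0.01,0,0,0,0,0]]])

```text
time: 12.0
tool_pos: [537.5, 168.4, 55.7]
tcp_rot: [179.7, 0.2, 114.5]
ft_force: [3.9, -9.3, 7.9]
finger_gap: -0.2
```

Emit:
move_arm(rows=[[[0,0,-0.002,0,0,0],[0,0,-0.005,0,0,0],[0,0,-0.009,0,0,0],[0,0,-0.014,0,0,0],[0,0,-0.02,0,0,0],[0,0,-0.03,0,0,0],[0,0,-0.05,0,0,0],[0,0,-0.08,0,0,0],[0,0,-0.12,0,0,0],[0,0,-0.16,0,0,0],[0,0,-0.171,0,0,0],[0,0,-0.171,0,0,0]]])

```text
time: 13.2
tool_pos: [536.3, 170.2, 227.4]
tcp_rot: [179.7, 0.1, 114.5]
ft_force: [0.5, 0.6, -0.0]
finger_gap: 0.1
```

Run:
```python
from bench import sensors, viewer
from h import *
import cv2
s=sensors.sense();print(s['time'],s['tool_pos'],s['ft_force'])
for n in('wrist','side'):
    d=viewer.snapshot(n); pickle.dump(d,open(f'{n}7.pkl','wb'))
    if n=='wrist':
        w=d; b=cv2.resize(d['color'][140:200,230:315,::-1],None,fx=8,fy=8,interpolation=cv2.INTER_CUBIC); cv2.imwrite('pics/c7.png',b)
    else: cv2.imwrite('pics/s7.png',cv2.resize(d['color'][150:330,130:390,::-1],None,fx=3,fy=3,interpolation=cv2.INTER_CUBIC))
h=cv2.cvtColor(w['color'],cv2.COLOR_RGB2HSV);m=cv2.inRange(h,(100,120,80),(125,255,255))
c=max(cv2.findContours(m,0,2)[0],key=cv2.contourArea)
r=cv2.minAreaRect(np.array([ray(w,*p,57) for p in c[:,0]])[:,:2].astype(np.float32));print(r)
print('travel',(np.array(r[0])-[567.95,95.83])@[-.414,.91])
```

```text
13.2 [536.26079258 170.19523157 227.42711929] [ 0.48843139  0.60504842 -0.04562527]
((544.2828369140625, 148.14735412597656), (39.309600830078125, 42.811004638671875), 24.429733276367188)
travel 57.40699777221681
```

View pics/c7.png

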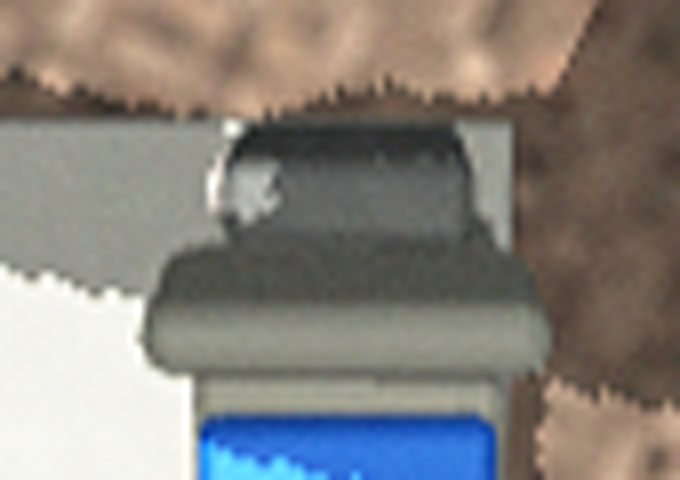

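View pics/s7.png

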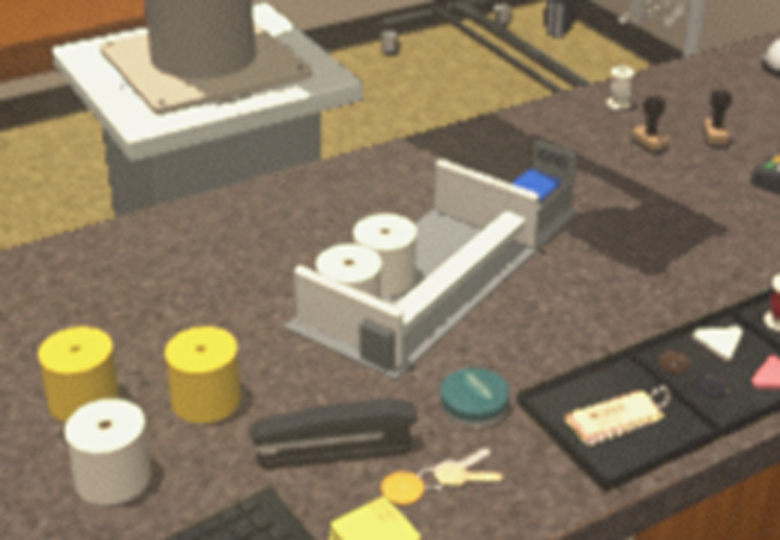

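The bright strip is gone and the thumb plate sits flush on the end stop. Measured travel is 57.4 mm, the pad is up, and the rolls and other items look unmoved. The arm is 140 mm clear, so I'm handing in.

```bash
python3 -c "
from bench import hand_in
print(hand_in())"
```

```text
the job is handed in; nothing more can be done
None
```

The jaw is fully open against its end stop, and I handed the job in at about 13 s of the 32 s allowed. With closed fingertips I pressed the blue pad to the bottom, about 9 N. Holding it down, I pushed the thumb plate to the rack's +y until it stopped at about 20 N.

- **First try fell short:** after the first lift, the wrist view showed a gap of about 2 mm, because the finger had dragged the jaw back slightly. I pressed and pushed to the stop a second time, then lifted with a slight forward bias.
- **Last checks:** the wrist view shows no gap at the stop, and the pad has moved 57.4 mm in total. That matches the position where the push was blocked, within about 1 mm. The pad is up, and the tool reads no contact force and is well clear above the rack. In the side view the rolls, stamps and spool stand where they were.

No final check failed. I judged the end position from camera views, which are good to about 2 mm.

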